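# Seat the plate in the drilling fixture and snap the toggle clamp shut

### The job

Get the aluminium plate ready for drilling: with the fingertips push it across the fixture's board, always flat, until it sits snug against all three steel locating pins, and only then push the handle of the toggle clamp over and down until it snaps past centre and stays shut with its rubber pad clamping the plate. Only push: never lift the plate or pick anything up, and leave the tape measure, screwdriver, torch and screw box where they are.

Things in the scene. Friction and masses are not known exactly. Their poses are not given: they have to be found in the camera images.
- fixture: drilling fixture, screwed to the table: plywood board 110 mm (x) by 240 mm (y), 18 mm thick. Origin on the table top; the board spans x -50 to +60, y -115 to +125 mm, its top at z 18. It is turned by 0.42 to 0.65 rad clockwise from above, so fixture y points left and away from the robot. Two back pins (steel, 8 mm thick, 11 mm proud of the board) stand at fixture (40, -64) and (40, -14) mm
- nest (a point): point on the board's top under the middle of the plate's underside when the plate sits against all three pins: fixture (10, -25, 18) mm, axes as the fixture's. A flap of the big open carton overhangs the table 0.25 m up, beyond and to the right of world (0.55, 0.05) m: keep gripper and wrist clear of it
- end_pin (a point): top of the end pin, a dowel like the two back pins, at fixture (10, 24) mm: the seated plate's +y short edge touches it
- plate: loose aluminium plate lying flat on the board, 52 mm (its x) by 90 mm (its y), 14 mm thick, a hole near each corner, 0.12 to 0.24 kg. Origin at the middle of its underside. Seated, its axes agree with the fixture's: its +x long edge touches the two back pins, its +y short edge the end pin. It starts 7 to 20 mm short of the back pins, 10 to 26 mm short of the end pin, turned by up to 0.14 rad
- handle_plane (a point): pivot of the clamp's holding arm, at fixture (10, 58, 50) mm. Arm and handle swing in the fixture's y-z plane through it. The clamp's steel base and cheeks cover fixture y 45 to 123 mm, x -16 to 36 mm, up to z 74 mm
- handle_tip (a point): free end of the clamp's black handle grip, on its axis; the grip is a round bar 18 mm thick. Open, it stands up 0.175 m above the table and leans slightly to the plate. It swings towards fixture +y and down by 88 degrees; shut, it points to fixture +y, its tip 0.09 m above the table at fixture y about 0.18 m, rising 16 degrees outwards
- handle_neck (a point): point on the grip's axis 61 mm from handle_tip, nearer the pivot. Once tipped over, the handle falls on by its weight until the pad meets the plate about 20 degrees before the end; it then needs about 5 N pressed near the tip; 7 degrees before the end it passes centre and snaps onto its stop by itself. Let go earlier it does not clamp
- clamp_arm (a joint): angle of the clamp's holding arm: 0 = open (arm nearly upright, its end 0.13 m above the table, the pad pointing at the plate's side at fixture y 25 mm, 0.115 m high); about 1.41 rad = shut, arm level over the plate's middle line
- clamp_pad: rubber pad 17 mm across on the spindle at the arm's end, sprung by up to 7 mm. Origin at the middle of its face; when shut it presses on the plate 32 mm from the plate's +y edge
- tape_measure: bystander: yellow tape measure 36 x 84 x 70 mm standing in front of the clamp, on the robot's side of the board; origin at its underside
- screwdriver: bystander: red-handled screwdriver 218 mm long lying along the far side of the board; origin at its underside
- torch: bystander: black hand torch 145 mm long, 50 mm thick, lying to the right, near the big carton; origin at its underside
- screw_box: bystander: small carton of screws 61 x 100 x 46 mm on the table to the right of the board; origin at its underside

How it is judged:
By the outcome, as a careful person would: the job done as asked, in the order asked, and still so for the second after the job is handed in, with the robot touching nothing.
It also fails if it takes over 61 s, if anything falls off the work surface, if the arm or the gripper's body presses on something with over 40 N, if the wrist force passes 120 N, or if a joint passes its speed limit or range.

### The arm

A 6-joint arm with a two-finger parallel gripper is mounted at the origin on a cart in front of the work surface, level with it; the furniture and walls round the work are solid. World frame = base frame: x ahead of the robot, y to its left, z up, the work surface at z = 0. Lengths are in m, angles in rad, forces in N, time in s.
With the tool pointing down it reaches from about 0.325 to 0.9 m from the base axis. Payload 6.1 kg.
Tool frame: the origin (TCP) lies at the very end of the fingers, on their centre line; the grasp point (between the pads) lies 19 mm behind it; z points along the fingers, y is the line along which they close (so a half turn about z gives the same grasp; the last joint's range is limited). The gripper opens to 85 mm and grips with 20 to 120 N. Pads are 22 mm wide; open, the fingers measure 114 mm over their backs; the gripper's body (76 mm by 85 mm) begins 54 mm behind the grasp point. The pads swing forward as they close: fully open they stand 13 mm farther back than shut.
Start: joints at [1.004, 0.22, 1.526, -0, 1.395, -0.126], TCP at [0.267, 0.565, 0.231] pointing down, gripper open.
Joint ranges: [-2.98, 2.98], [-0.91, 2.08], [0.09, 2.57], [-1.24, 4.39], [0.2, 2.65], [-2.68, 2.68]. Speed limits (rad/s): [2.57, 2.57, 3.01, 3.14, 3.14, 3.14].

### API

Orientations are given as a unit quaternion [x, y, z, w].
In Python, from bench import bot gives the robot as it stands.
- The arm moves only by the tool arm_command, never from a script. Its argument "targets" is a list that holds one entry, the list of rows, each a list of 7 numbers: the closure, from -1 (fully open) to 1 (shut), then the shift along the tool's x, y, z in cm, then the turn, a rotation vector about the tool's x, y, z in rad. A call has exactly 8 rows; each row shifts and turns the commanded pose from where the row before left it, along the tool's axes as they then stand; what a row does not reach is not made up. A row lasts 1/12 s, in which the tool goes at most 41.7 mm and 7.16 degrees, less where a joint would pass 70% of its speed; a pose out of reach is approached as far as the arm can. A call is refused whole if a number of a shift passes 4.17 or a number of a turn 0.125, either way. A call with a gripper value outside its range is refused whole. The fingers move at their own pace and stop on an object; the grip force is fixed at half the most. Time passes only in rows, so rows that do not move let the fingers close, or fill a call up. It gives the time, the measured TCP pose, the force, the opening and the grip force at its end, in the units of the state.
- bot.sense(): the state, without advancing time (a new reading comes with each control period).
- bot.camera(name): name is "scene" or "top" or "wrist"; returns a dict with "pixels" (480x640x3 uint8, red, green, blue), "depth" (480x640 float32, m along the optical axis (not along the pixel's ray), 0 where there is no reading), "K" (3x3 intrinsics, pixels), "R" (3x3) and "t" (3): a world point X has camera coordinates R X + t. Camera axes: x right, y down, z forward; pixel columns grow to the right and rows downward; lengths in m; the calibration is good to about 2 mm. A picture is of the moment at which its call begins.
- bot.close_job(): hands the job in; it is judged then, once.
The state is a dict: "time": time; "joint_positions": joint angles; "qd": joint speeds; "tau": joint torques, N m; "ee_pos": TCP position; "eef_rot": TCP orientation; "ft_force": force on the tool from outside, world axes, zero at the start; "ft_torque": the same for the moment, N m; "grip_width": opening from 0.0 (shut) to 1.0 (fully open); "gripper_force": force on a finger pad.
Only numpy, scipy, OpenCV 4.12 (cv2) and the standard library are available. Lean on these libraries where they do the work, as an engineer would, in place of code of your own. Each camera call takes 0.05 s, during which the arm holds its last target. There are 200 camera calls.

## Working session

There is one attempt and no reset: what is moved stays moved. The work goes in short steps, Python scripts to look and compute and a tool call to move; the robot and the scene stay as the last step left them, time stands still between calls to the robot, and variables do not carry over. Pictures are saved under pics/ and viewed, at most 10 in all, crops included, and the job is handed in when it is done.

Besides the shell and the picture viewer there is one more tool, called after "Call:" by a JSON object that holds its "method" and its "body", one argument or row to a line. arm_command: Moves the arm, as the interface text tells. Its arguments: {"type":"object","properties":{"targets":{"type":"array"}},"required":["targets"]}

```bash
mkdir -p pics; ls; python3 - <<'E'
from bench import bot
import cv2,numpy as np
s=bot.sense();print({k:np.round(v,3).tolist() for k,v in s.items()})
for n in("top","scene"):
    c=bot.camera(n);cv2.imwrite(f"pics/{n}1.png",c["pixels"][:,:,::-1]);np.savez(f"{n}1.npz",**c)
    print(n,c["K"].round(1).tolist(),c["R"].round(3).tolist(),c["t"].round(3).tolist())
E
```

```text
pics
{'time': 0.0, 'joint_positions': [1.004, 0.221, 1.528, 0.0, 1.395, -0.126], 'qd': [0.001, -0.003, -0.001, 0.0, 0.002, 0.001], 'tau': [-0.001, -49.689, -38.94, 0.0, 0.011, -0.0], 'ee_pos': [0.266, 0.565, 0.23], 'eef_rot': [0.219, 0.976, -0.001, -0.0], 'ft_force': [0.728, 0.413, 0.271], 'ft_torque': [-0.041, -0.026, -0.011], 'gripper_force': 0.0, 'grip_width': 1.001}
top [[440.8, 0.0, 325.5], [0.0, 440.8, 232.9], [0.0, 0.0, 1.0]] [[-0.015, -1.0, 0.002], [-0.983, 0.014, -0.181], [0.181, -0.004, -0.984]] [0.049, 0.553, 0.916]
scene [[453.4, 0.0, 324.1], [0.0, 453.4, 243.6], [0.0, 0.0, 1.0]] [[0.816, -0.578, 0.015], [-0.363, -0.532, -0.765], [0.45, 0.618, -0.644]] [-0.429, 0.334, 0.747]
```

View pics/top1.png

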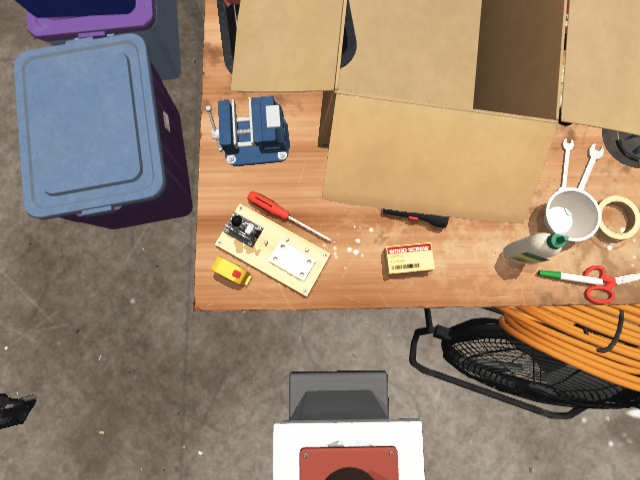

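View pics/scene1.png

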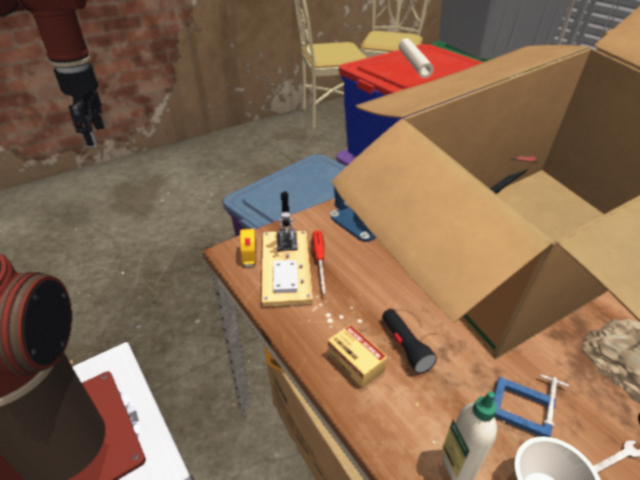

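The top view shows the board with corners near (232,203), (329,257), (306,295) and (215,240). The white plate is at (293,260), the clamp at (243,228) and the tape measure at (231,271). The scene view shows the open handle standing at (285,215). I'll crop in for accurate points.

```bash
python3 - <<'E'
import cv2
a=cv2.imread("pics/top1.png")[190:305,205:340]
cv2.imwrite("pics/crop1.png",cv2.resize(a,None,fx=5,fy=5,interpolation=cv2.INTER_CUBIC))
a=cv2.imread("pics/scene1.png")[185:315,235:335]
cv2.imwrite("pics/crop2.png",cv2.resize(a,None,fx=4.5,fy=4.5,interpolation=cv2.INTER_CUBIC))
E
```

```text
(no output)
```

View pics/crop1.png

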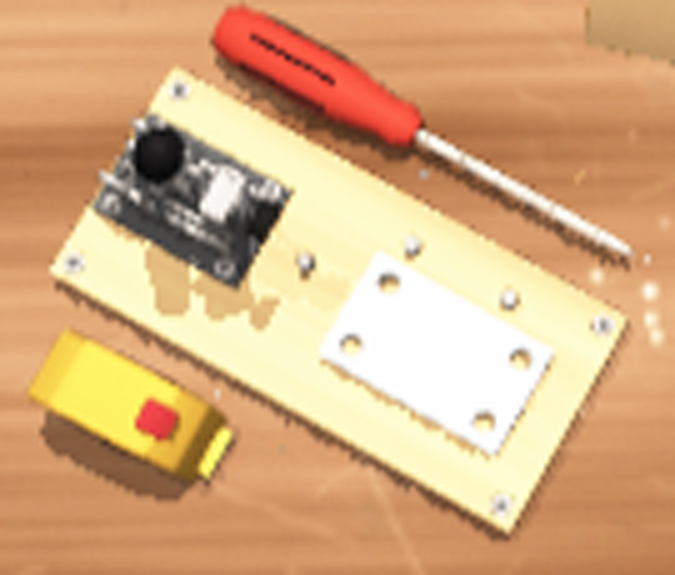

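The crop shows the back pin tops at (413,245) and (510,298) and the end pin top at (306,262). The plate corners are (377,252), (553,352), (495,455) and (320,357). The board corners are (178,68), (627,320), (510,535) and (52,280).

```bash
cat >h.py <<'E'
import numpy as np
from scipy.optimize import least_squares
def load(n):
    return dict(np.load(n))
def ray(c,uv,z):
    d=c["R"].T@np.linalg.solve(c["K"],[uv[0],uv[1],1]); o=-c["R"].T@c["t"]
    return (o+d*(z-o[2])/d[2])[:2]
def rigid(P,W):
    P,W=np.array(P,float),np.array(W,float)
    f=lambda q:(P@np.array([[np.cos(q[2]),np.sin(q[2])],[-np.sin(q[2]),np.cos(q[2])]])+q[:2]-W).ravel()
    r=min((least_squares(f,[*W.mean(0),a]) for a in(-.5,1,2.5,-2)),key=lambda r:r.cost); return r.x,r.fun.reshape(-1,2)
E
python3 - <<'E'
from h import *
np.set_printoptions(precision=4,suppress=True)
c=load("top1.npz")
g=lambda p,z:ray(c,(205+(p[0]-2)/5,190+(p[1]-2)/5),z)
B=[(178,68),(627,320),(510,535),(52,280)];PB=[(.06,.125),(.06,-.115),(-.05,-.115),(-.05,.125)]
N=[(510,298),(413,245),(306,262)];PN=[(.04,-.064),(.04,-.014),(.01,.024)]
L=[(377,252),(553,352),(495,455),(320,357)];PL=[(.026,.045),(.026,-.045),(-.026,-.045),(-.026,.045)]
WB=[g(p,.018) for p in B];WN=[g(p,.029) for p in N];WL=[g(p,.032) for p in L]
for P,W in((PB,WB),(PN,WN),(PB+PN,WB+WN),(PL,WL)):
    q,r=rigid(P,W);print(q,r.ravel())
f,_=rigid(PB+PN,WB+WN);q,_=rigid(PL,WL)
R=np.array([[np.cos(f[2]),-np.sin(f[2])],[np.sin(f[2]),np.cos(f[2])]])
print("plate in fixture",(q[:2]-f[:2])@R,q[2]-f[2])
print("nest",f[:2]+R@[.01,-.025])
# plate extreme points in fixture coordinates
print((np.array(WL)-f[:2])@R)
w=c["R"].T@(np.linalg.solve(c["K"],[205+157/5,190+152/5,1]));print("handle tip at z=.175 fix",(ray(c,(205+157/5,190+152/5),.175)-f[:2])@R)
E
```

```text
[ 0.5167  0.1586 -0.5212] [-0.0004  0.0016 -0.0004 -0.0024 -0.0009 -0.0009  0.0018  0.0016]
[ 0.518   0.1587 -0.5193] [-0.0001 -0.0002  0.0001  0.     -0.      0.0002]
[ 0.5173  0.1587 -0.5201] [ 0.      0.0018  0.0003 -0.0024 -0.0003 -0.0009  0.0022  0.0017 -0.0009
 -0.0002 -0.0006 -0.0001 -0.0007  0.0001]
[ 0.4963  0.1162 -0.522 ] [-0.0009 -0.0002  0.0001 -0.0003  0.0001 -0.0003  0.0007  0.0007]
plate in fixture [ 0.0029 -0.0473] -0.001886835687378019
nest [0.5135 0.132 ]
[[ 0.0297 -0.0017]
 [ 0.0285 -0.0921]
 [-0.0234 -0.092 ]
 [-0.0232 -0.0032]]
handle tip at z=.175 fix [0.0084 0.0659]
```

View pics/crop2.png

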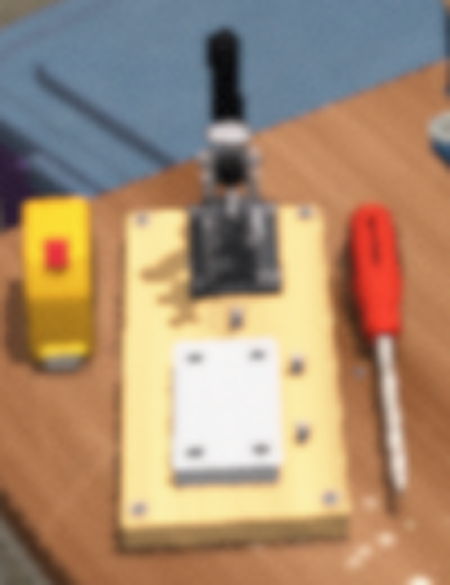

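The picks fit well. In fixture axes the plate is about 8 mm short in x and 22 mm short in y, and almost aligned. With a 0.08 rad turn, tool y matches fixture y and tool x matches fixture -x. I'll close the fingers and travel to the plate's -y end.

```bash
cat >>h.py <<'E'
F=np.array([.518,.1587,-.5193])
RF=np.array([[np.cos(F[2]),-np.sin(F[2])],[np.sin(F[2]),np.cos(F[2])]])
def st():
    from bench import bot
    from scipy.spatial.transform import Rotation as Ro
    s=bot.sense();p=(np.array(s["ee_pos"][:2])-F[:2])@RF
    M=Ro.from_quat(s["eef_rot"]).as_matrix()
    M[:2]=RF.T@M[:2]
    f=np.array(s["ft_force"]);f[:2]=f[:2]@RF
    print("t %.2f fix mm"%s["time"],(p*1000).round(1),"z %.1f"%(1000*s["ee_pos"][2]),"F fix",f.round(1),"yaw err",round(float(np.arctan2(-M[0,1],M[1,1])),4),"tilt",M[:2,2].round(3),"grip",round(float(s["grip_width"]),2))
E
```

Call:
{"method": "arm_command", "body": {
  "targets": [
    [[1,0,0,0,0,0,0.0785],[1,-3,-2.5,0,0,0,0],[1,-3,-2.5,0,0,0,0],[1,-3,-2.5,0,0,0,0],[1,-3,-2.5,0,0,0,0],[1,-3,-2.5,0,0,0,0],[1,-3,-2.5,0,0,0,0],[1,-3,-2.5,0,0,0,0]]
  ]
}}

```text
time: 0.77
ee_pos: [0.3621, 0.3073, 0.2309]
eef_rot: [0.257, 0.967, -0.0, -0.0]
ft_force: [1.8, 0.3, -0.9]
grip_width: -0.001
gripper_force: 0.0
```

Call:
{"method": "arm_command", "body": {
  "targets": [
    [[1,-3,-2.5,0,0,0,0],[1,-3,-2.5,0,0,0,0],[1,-3,-2.5,0,0,0,0],[1,-3,-2.5,0,0,0,0],[1,-3,-2.5,0,0,0,0],[1,-3,-2.5,2,0,0,0],[1,-1,-1.5,2,0,0,0],[1,0,0,0,0,0,0]]
  ]
}}

```text
time: 1.43
ee_pos: [0.4425, 0.07, 0.1883]
eef_rot: [0.259, 0.966, -0.001, -0.003]
ft_force: [-1.4, 0.5, -1.2]
grip_width: 0.005
gripper_force: 0.0
```

```bash
python3 -c "
from h import *;st()"
```

```text
t 1.43 fix mm [ -21.5 -114.5] z 188.3 F fix [-1.5 -0.2 -1.2] yaw err -0.0044 tilt [-0.005 -0.004] grip 0.01
```

Call:
{"method": "arm_command", "body": {
  "targets": [
    [[1,-2.5,-1.2,0,0,0,0],[1,0,0,3,0,0,0],[1,0,0,3,0,0,0],[1,0,0,3,0,0,0],[1,0,0,3,0,0,0],[1,0,0,2,0,0,0],[1,0,0,0,0,0,0],[1,0,0,0,0,0,0]]
  ]
}}

```text
time: 2.1
ee_pos: [0.4592, 0.0513, 0.0518]
eef_rot: [0.256, 0.967, -0.0, -0.001]
ft_force: [-0.6, 0.0, 0.4]
grip_width: 0.002
gripper_force: 0.0
```

```bash
python3 - <<'E'
from h import *;st()
from bench import bot;import cv2
c=bot.camera("top");np.savez("top2.npz",**c)
w=bot.camera("wrist");np.savez("w2.npz",**w)
a=c["pixels"][190:305,205:340,::-1];a=cv2.resize(a,None,fx=3,fy=3,interpolation=cv2.INTER_CUBIC)
b=cv2.resize(w["pixels"][:,:,::-1],(460,345));cv2.imwrite("pics/p2.png",np.hstack([a[:345,:340],b]))
E
```

```text
t 2.10 fix mm [   2.3 -122.5] z 51.8 F fix [-0.5 -0.3  0.4] yaw err 0.0005 tilt [-0.003 -0.001] grip 0.0
```

View pics/p2.png

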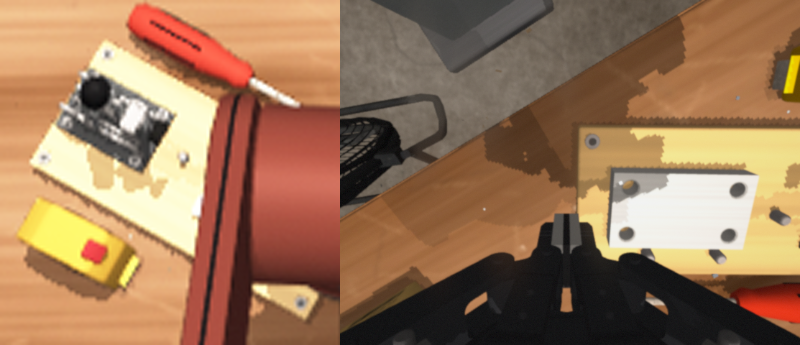

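The wrist view shows the shut fingertips at (565,225), level with the plate's -y edge at x = 610, and the three pins ahead. I'll lower and start the y push.

Call:
{"method": "arm_command", "body": {
  "targets": [
    [[1,0,0,1.5,0,0,0],[1,0,0,1.4,0,0,0],[1,0,0,0,0,0,0],[1,0,0.8,0,0,0,0],[1,0,0.5,0,0,0,0],[1,0,0.5,0,0,0,0],[1,0,0.3,0,0,0,0],[1,0,0.3,0,0,0,0]]
  ]
}}

```text
time: 2.87
ee_pos: [0.4734, 0.0716, 0.0245]
eef_rot: [0.256, 0.967, -0.0, 0.001]
ft_force: [-0.8, -3.2, 4.7]
grip_width: 0.0
gripper_force: 2.1
```

```bash
python3 -c "
from h import *;st()"
```

```text
t 2.87 fix mm [  4.5 -97.8] z 24.5 F fix [ 0.9 -3.2  4.7] yaw err 0.0008 tilt [0.002 0.   ] grip 0.0
```

Call:
{"method": "arm_command", "body": {
  "targets": [
    [[1,0,0.3,0,0,0,0],[1,0,0.3,0,0,0,0],[1,0,0.3,0,0,0,0],[1,0,0.2,0,0,0,0],[1,0,0.2,0,0,0,0],[1,0,0.1,0,0,0,0],[1,0,0,0,0,0,0],[1,0,0,0,0,0,0]]
  ]
}}

```text
time: 3.53
ee_pos: [0.4796, 0.0836, 0.0237]
eef_rot: [0.257, 0.967, 0.0, 0.0]
ft_force: [-0.8, -1.4, 2.7]
grip_width: 0.0
gripper_force: 1.4
```

```bash
python3 - <<'E'
from h import *;st()
from bench import bot;import cv2
w=bot.camera("wrist");np.savez("w3.npz",**w)
cv2.imwrite("pics/p3.png",w["pixels"][:,:,::-1])
E
```

```text
t 3.53 fix mm [  3.9 -84.3] z 23.7 F fix [ 0.  -1.6  2.7] yaw err 0.0002 tilt [0.001 0.   ] grip 0.0
```

View pics/p3.png

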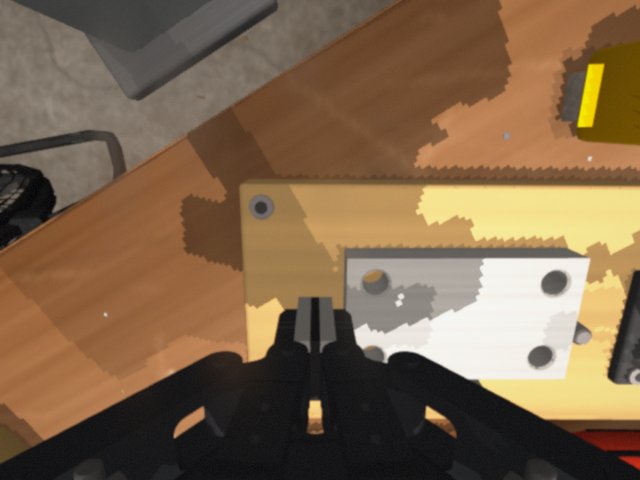

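The wrist view shows the plate still square, with its +y edge (about 580) now close to the end pin at (582,335). I'll carry on slowly and watch the force.

Call:
{"method": "arm_command", "body": {
  "targets": [
    [[1,0,0.2,0,0,0,0],[1,0,0.1,0,0,0,0],[1,0,0.1,0,0,0,0],[1,0,0,0,0,0,0],[1,0,0,0,0,0,0],[1,0,0,0,0,0,0],[1,0,0,0,0,0,0],[1,0,0,0,0,0,0]]
  ]
}}

```text
time: 4.25
ee_pos: [0.481, 0.0867, 0.0234]
eef_rot: [0.257, 0.967, -0.0, -0.0]
ft_force: [-2.2, -3.8, 6.5]
grip_width: -0.003
gripper_force: 3.4
```

```bash
python3 -c "
from h import *;st()"
```

```text
t 4.25 fix mm [  3.5 -80.9] z 23.4 F fix [-0.1 -4.4  6.5] yaw err 0.0002 tilt [-0.    -0.001] grip -0.0
```

Call:
{"method": "arm_command", "body": {
  "targets": [
    [[1,0,0.1,0,0,0,0],[1,0,0.1,0,0,0,0],[1,0,0.0,0,0,0,0],[1,0,0,0,0,0,0],[1,0,0,0,0,0,0],[1,0,0,0,0,0,0],[1,0,0,0,0,0,0],[1,0,0,0,0,0,0]]
  ]
}}

```text
time: 4.92
ee_pos: [0.4811, 0.0872, 0.0233]
eef_rot: [0.256, 0.967, -0.002, -0.001]
ft_force: [-6.2, -10.3, 10.2]
grip_width: 0.001
gripper_force: 7.5
```

```bash
python3 -c "
from h import *;st()"
```

```text
t 4.92 fix mm [  3.5 -80.4] z 23.3 F fix [ -0.2 -12.   10.2] yaw err 0.0006 tilt [-0.001 -0.004] grip 0.0
```

The plate has met the end pin: 12 N for only 0.5 mm of further motion. Next I'll back off and go around to the long edge for the x push.

Call:
{"method": "arm_command", "body": {
  "targets": [
    [[1,0,-1.5,0,0,0,0],[1,2,0,-0.5,0,0,0],[1,2,0,-0.5,0,0,0],[1,1.3,0,0,0,0,0],[1,0,3,0,0,0,0],[1,0,2.7,0,0,0,0],[1,0,0,1,0,0,0],[1,0,0,0,0,0,0]]
  ]
}}

```text
time: 5.58
ee_pos: [0.4561, 0.1526, 0.0218]
eef_rot: [0.256, 0.967, -0.0, -0.001]
ft_force: [-0.4, 0.3, 0.1]
grip_width: -0.003
gripper_force: 0.0
```

```bash
python3 - <<'E'
from h import *;st()
from bench import bot;import cv2
w=bot.camera("wrist");np.savez("w4.npz",**w)
cv2.imwrite("pics/p4.png",w["pixels"][:,:,::-1])
E
```

```text
t 5.58 fix mm [-50.7 -36. ] z 21.8 F fix [-0.5  0.1  0.1] yaw err 0.0024 tilt [-0.001 -0.001] grip -0.0
```

View pics/p4.png

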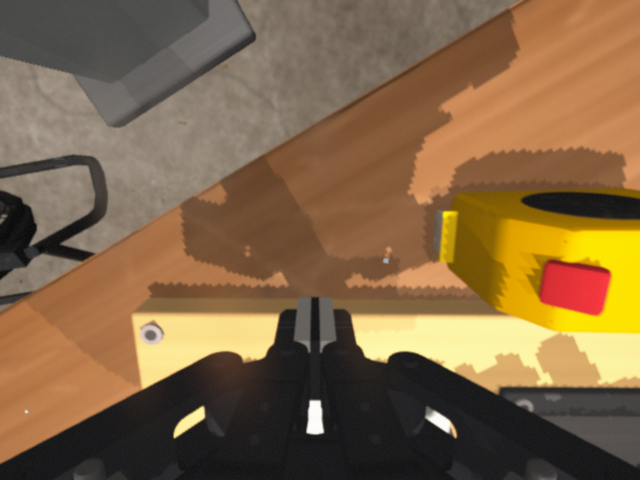

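The view shows the fingertips over the board's near edge at (315,300). The tape measure at (580,260) is well clear. The plate is out of sight under the gripper, so I'll go by force.

Call:
{"method": "arm_command", "body": {
  "targets": [
    [[1,-0.5,0,0,0,0,0],[1,-0.5,0,0,0,0,0],[1,-0.3,0,0,0,0,0],[1,-0.2,0,0,0,0,0],[1,-0.2,0,0,0,0,0],[1,-0.1,0,0,0,0,0],[1,0,0,0,0,0,0],[1,0,0,0,0,0,0]]
  ]
}}

```text
time: 6.3
ee_pos: [0.4728, 0.1425, 0.0234]
eef_rot: [0.257, 0.966, 0.0, 0.0]
ft_force: [-0.6, 0.3, 0.3]
grip_width: -0.0
gripper_force: 0.0
```

```bash
python3 -c "
from h import *;st()"
```

```text
t 6.30 fix mm [-31.2 -36.5] z 23.4 F fix [-0.6 -0.1  0.3] yaw err -0.0002 tilt [0. 0.] grip -0.0
```

Call:
{"method": "arm_command", "body": {
  "targets": [
    [[1,-0.1,0,0,0,0,0],[1,-0.1,0,0,0,0,0],[1,-0.1,0,0,0,0,0],[1,0,0,0,0,0,0],[1,0,0,0,0,0,0],[1,0,0,0,0,0,0],[1,0,0,0,0,0,0],[1,0,0,0,0,0,0]]
  ]
}}

```text
time: 6.97
ee_pos: [0.4752, 0.1411, 0.0233]
eef_rot: [0.257, 0.966, -0.0, 0.0]
ft_force: [-0.4, -0.6, -0.2]
grip_width: 0.0
gripper_force: 0.4
```

```bash
python3 -c "
from h import *;st()"
```

```text
t 6.97 fix mm [-28.5 -36.5] z 23.3 F fix [-0.1 -0.7 -0.2] yaw err 0.0 tilt [ 0. -0.] grip 0.0
```

Call:
{"method": "arm_command", "body": {
  "targets": [
    [[1,-0.1,0,0,0,0,0],[1,-0.1,0,0,0,0,0],[1,-0.1,0,0,0,0,0],[1,-0.1,0,0,0,0,0],[1,0,0,0,0,0,0],[1,0,0,0,0,0,0],[1,0,0,0,0,0,0],[1,0,0,0,0,0,0]]
  ]
}}

```text
time: 7.63
ee_pos: [0.4765, 0.1404, 0.0231]
eef_rot: [0.257, 0.966, 0.0, -0.002]
ft_force: [-9.5, 5.8, 7.0]
grip_width: -0.0
gripper_force: 5.5
```

```bash
python3 -c "
from h import *;st()"
```

```text
t 7.63 fix mm [-26.9 -36.4] z 23.1 F fix [-11.2   0.3   7. ] yaw err -0.0 tilt [-0.005 -0.001] grip -0.0
```

Call:
{"method": "arm_command", "body": {
  "targets": [
    [[1,-0.1,0,0,0,0,0],[1,-0.1,0,0,0,0,0],[1,-0.1,0,0,0,0,0],[1,0,0,0,0,0,0],[1,0,0,0,0,0,0],[1,0,0,0,0,0,0],[1,0,0,0,0,0,0],[1,0,0,0,0,0,0]]
  ]
}}

```text
time: 8.3
ee_pos: [0.4769, 0.1403, 0.023]
eef_rot: [0.257, 0.966, 0.001, -0.005]
ft_force: [-17.7, 11.9, 14.2]
grip_width: 0.001
gripper_force: 10.5
```

```bash
python3 -c "
from h import *;st()"
```

```text
t 8.30 fix mm [-26.6 -36.4] z 23.0 F fix [-21.3   1.6  14.2] yaw err -0.0 tilt [-0.01  -0.001] grip 0.0
```

The plate is hard against the back pins: 21 N for 0.3 mm of motion. I'll go back around, look, and re-press in y.

Call:
{"method": "arm_command", "body": {
  "targets": [
    [[1,1,0,0,0,0,0],[1,1.8,0,-0.5,0,0,0],[1,0,-3,-0.5,0,0,0],[1,0,-3.2,0,0,0,0],[1,-3,0,0,0,0,0],[1,-3,0,0,0,0,0],[1,0,0,1,0,0,0],[1,0,0,0,0,0,0]]
  ]
}}

```text
time: 8.97
ee_pos: [0.4793, 0.0669, 0.0229]
eef_rot: [0.258, 0.966, 0.0, 0.001]
ft_force: [-0.9, 0.7, 0.0]
grip_width: 0.002
gripper_force: 0.0
```

```bash
python3 - <<'E'
from h import *;st()
from bench import bot;import cv2
w=bot.camera("wrist");np.savez("w5.npz",**w)
cv2.imwrite("pics/p5.png",w["pixels"][:,:,::-1])
E
```

```text
t 8.97 fix mm [ 12.  -98.8] z 22.9 F fix [-1.1  0.1  0. ] yaw err -0.002 tilt [0.001 0.   ] grip 0.0
```

View pics/p5.png

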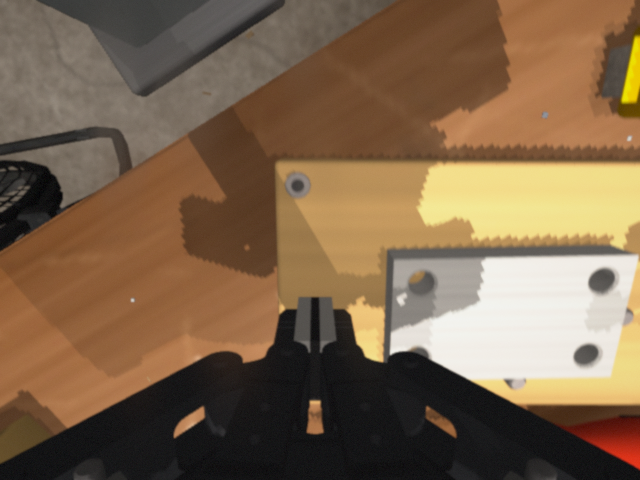

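The view shows the plate with the back pin at (515,383) and the end pin at (628,315). Its near edge may be slightly skewed, from (393,260) to (637,253), so I'll measure it.

```bash
cat >m.py <<'E'
from h import *
import cv2,sys
def meas(n):
    w=load(n);D=w["depth"];v,u=np.nonzero(D>0)
    d=D[v,u];X=(np.linalg.solve(w["K"],np.array([u*d,v*d,d])).T-w["t"])@w["R"]
    fx=(X[:,:2]-F[:2])@RF*1000;z=X[:,2]*1000
    k=(abs(z-32)<4)&(fx[:,0]>-40)&(fx[:,0]<45)&(fx[:,1]>-100)&(fx[:,1]<40)
    P=fx[k];print(n,"top z",np.median(z[k]).round(2),k.sum(),"board z",np.median(z[(abs(z-18)<4)]).round(2))
    def line(a,b,sgn,lo,hi):  # extreme of coord a binned in coord b
        bs=np.arange(lo,hi,2);pts=[]
        for q in bs:
            s=P[(P[:,b]>=q)&(P[:,b]<q+2),a]
            if len(s)>5:pts.append((q+1,sgn*np.max(sgn*s)))
        pts=np.array(pts);c=np.polyfit(pts[:,0],pts[:,1],1);r=pts[:,1]-np.polyval(c,pts[:,0])
        ok=abs(r)<1.5*np.std(r)+.1;c=np.polyfit(pts[ok,0],pts[ok,1],1);print("  slope %.4f at mid %.2f resid %.2f"%(c[0],np.polyval(c,(lo+hi)/2),np.std(r[ok])))
    print(" extents",np.percentile(P,[.5,99.5],axis=0).round(1).tolist())
    line(0,1,-1,-55,12)   # -x long edge
    line(1,0,1,-8,30)     # +y short edge
for n in sys.argv[1:]:meas(n)
E
python3 m.py w2.npz w3.npz w5.npz
```

```text
w2.npz top z 32.34 20089 board z 18.41
 extents [[-22.8, -93.7], [39.8, 22.2]]
  slope 0.0175 at mid -22.09 resid 0.07
  slope 0.0234 at mid -1.77 resid 6.59
w3.npz top z 32.35 25432 board z 18.41
 extents [[-23.9, -90.4], [27.5, 22.4]]
  slope -0.0025 at mid -24.13 resid 0.09
  slope -0.0084 at mid 17.87 resid 2.06
w5.npz top z 32.34 27160 board z 18.41
 extents [[-16.2, -94.5], [39.5, 20.5]]
  slope -0.0172 at mid -16.03 resid 0.10
  slope -0.0014 at mid 21.04 resid 1.48
```

```bash
cat >>m.py <<'E'
    w=load(n);D=w["depth"];v,u=np.nonzero(D>0)
    d=D[v,u];X=(np.linalg.solve(w["K"],np.array([u*d,v*d,d])).T-w["t"])@w["R"]
    fx=(X[:,:2]-F[:2])@RF*1000;z=X[:,2]*1000
    P=fx[(abs(z-18)<4)&(fx[:,0]<-30)&(fx[:,0]>-62)];b=np.arange(-110,40,2)
    p=np.array([(q+1,P[(P[:,1]>=q)&(P[:,1]<q+2),0].min()) for q in b if ((P[:,1]>=q)&(P[:,1]<q+2)).sum()>5])
    c=np.polyfit(p[:,0],p[:,1],1);r=p[:,1]-np.polyval(c,p[:,0]);ok=abs(r)<.6;c=np.polyfit(p[ok,0],p[ok,1],1)
    print("  board -x edge slope %.4f at y=-25 %.2f n %d resid %.2f"%(c[0],np.polyval(c,-25),ok.sum(),np.std(r[ok])))
    T=fx[(abs(z-29)<2.0)]
    for q in((40,-64),(40,-14),(10,24)):
        s=T[np.hypot(*(T-q).T)<6.5]
        if len(s)>8:print("  pin",q,len(s),s.min(0).round(1),s.max(0).round(1))
E
python3 m.py w2.npz w3.npz w5.npz
```

```text
File "m.py", line 20
    w=load(n);D=w["depth"];v,u=np.nonzero(D>0)
IndentationError: unexpected indent
```

```bash
sed -i 's/^for n in sys.argv\[1:\]:meas(n)/for n in sys.argv[1:]:\n    meas(n)/' m.py; python3 m.py w2.npz w3.npz w5.npz
```

```text
w2.npz top z 32.34 20089 board z 18.41
 extents [[-22.8, -93.7], [39.8, 22.2]]
  slope 0.0175 at mid -22.09 resid 0.07
  slope 0.0234 at mid -1.77 resid 6.59
  board -x edge slope 0.0053 at y=-25 -49.15 n 65 resid 0.27
  pin (40, -64) 96 [ 36.3 -68.2] [ 41.8 -60.9]
  pin (40, -14) 189 [ 36.4 -19.2] [ 44.8 -11.2]
  pin (10, 24) 221 [ 6.8 18.9] [15.1 26.9]
w3.npz top z 32.35 25432 board z 18.41
 extents [[-23.9, -90.4], [27.5, 22.4]]
  slope -0.0025 at mid -24.13 resid 0.09
  slope -0.0084 at mid 17.87 resid 2.06
  board -x edge slope 0.0054 at y=-25 -49.15 n 75 resid 0.06
  pin (10, 24) 268 [ 6.8 19.3] [14.8 26.6]
w5.npz top z 32.34 27160 board z 18.41
 extents [[-16.2, -94.5], [39.5, 20.5]]
  slope -0.0172 at mid -16.03 resid 0.10
  slope -0.0014 at mid 21.04 resid 1.48
  board -x edge slope 0.0055 at y=-25 -49.10 n 69 resid 0.05
  pin (40, -14) 181 [ 38.1 -19. ] [ 44.8 -11.4]
  pin (10, 24) 129 [ 7.1 21.8] [14.7 27. ]
```

Measured against the board edge, the plate is skewed by +0.023 rad. It sits on pin (40,-64) and is wedged about 1 mm short of pin (40,-14). Pushing the -y edge off to the -x side will turn it the other way. The x push will then meet the -14 pin first and swing freely onto the other.

Call:
{"method": "arm_command", "body": {
  "targets": [
    [[1,1.8,0,0,0,0,0],[1,0,0.8,0,0,0,0],[1,0,0.6,0,0,0,0],[1,0,0.2,0,0,0,0],[1,0,0.2,0,0,0,0],[1,0,0.1,0,0,0,0],[1,0,0,0,0,0,0],[1,0,0,0,0,0,0]]
  ]
}}

```text
time: 9.68
ee_pos: [0.4714, 0.0922, 0.0235]
eef_rot: [0.256, 0.967, -0.002, -0.001]
ft_force: [-6.2, -7.9, 6.7]
grip_width: -0.003
gripper_force: 5.5
```

```bash
cat >look.py <<'E'
from h import *;import sys;st()
from bench import bot
np.savez(sys.argv[1],**bot.camera("wrist"))
import runpy;runpy.run_path("m.py")
E
python3 look.py w6.npz
```

```text
t 9.68 fix mm [ -7.5 -80.8] z 23.5 F fix [ -1.5 -10.    6.7] yaw err 0.0013 tilt [-0.001 -0.004] grip -0.0
w6.npz top z 32.3 16657 board z 18.4
 extents [[-17.9, -89.6], [34.8, 23.5]]
  slope -0.0166 at mid -16.17 resid 0.13
  slope 0.0123 at mid 20.68 resid 0.72
  board -x edge slope 0.0050 at y=-25 -49.24 n 75 resid 0.07
  pin (10, 24) 128 [ 7.1 20.1] [14.7 27. ]
```

Call:
{"method": "arm_command", "body": {
  "targets": [
    [[1,0,0.1,0,0,0,0],[1,0,0.1,0,0,0,0],[1,0,0.1,0,0,0,0],[1,0,0.1,0,0,0,0],[1,0,0,0,0,0,0],[1,0,0,0,0,0,0],[1,0,0,0,0,0,0],[1,0,0,0,0,0,0]]
  ]
}}

```text
time: 10.4
ee_pos: [0.4716, 0.0931, 0.0234]
eef_rot: [0.256, 0.967, -0.004, -0.003]
ft_force: [-13.0, -20.0, 14.7]
grip_width: -0.003
gripper_force: 14.0
```

```bash
python3 look.py w7.npz
```

```text
t 10.40 fix mm [ -7.7 -80. ] z 23.4 F fix [ -1.3 -23.8  14.7] yaw err 0.0021 tilt [-0.003 -0.01 ] grip -0.0
w7.npz top z 32.3 16494 board z 18.4
 extents [[-18.1, -88.8], [34.8, 23.5]]
  slope -0.0149 at mid -16.24 resid 0.12
  slope 0.0142 at mid 21.09 resid 1.32
  board -x edge slope 0.0054 at y=-25 -49.26 n 75 resid 0.07
  pin (10, 24) 123 [ 7.2 21.9] [14.3 27.2]
```

Finger friction is holding it. I'll drag sideways (fixture -x) while pressed, which turns the plate.

Call:
{"method": "arm_command", "body": {
  "targets": [
    [[1,0.1,-0.2,0,0,0,0],[1,0.1,0,0,0,0,0],[1,0.1,0,0,0,0,0],[1,0.1,0,0,0,0,0],[1,0.1,0,0,0,0,0],[1,0,0,0,0,0,0],[1,0,0,0,0,0,0],[1,0,0,0,0,0,0]]
  ]
}}

```text
time: 11.12
ee_pos: [0.468, 0.0956, 0.0235]
eef_rot: [0.256, 0.967, -0.002, -0.001]
ft_force: [-6.2, -9.8, 7.8]
grip_width: 0.002
gripper_force: 7.2
```

```bash
python3 look.py w8.npz
```

```text
t 11.12 fix mm [-12.1 -79.6] z 23.5 F fix [ -0.5 -11.6   7.8] yaw err 0.0011 tilt [-0.001 -0.005] grip 0.0
w8.npz top z 32.3 15227 board z 18.39
 extents [[-22.5, -88.7], [32.2, 23.7]]
  slope 0.0369 at mid -18.26 resid 0.09
  slope -0.0433 at mid 20.85 resid 1.09
  board -x edge slope 0.0051 at y=-25 -49.28 n 75 resid 0.08
  pin (10, 24) 124 [ 7.  17.7] [13.9 26.5]
```

The skew is now clockwise (+0.032 relative). Next is the x push at y of about -30.

Call:
{"method": "arm_command", "body": {
  "targets": [
    [[1,0,-1.7,0,0,0,0],[1,2,0,-0.5,0,0,0],[1,1.8,0,-0.5,0,0,0],[1,0,3.2,0,0,0,0],[1,0,3.1,0,0,0,0],[1,0,0,1,0,0,0],[1,-1,0,0,0,0,0],[1,0,0,0,0,0,0]]
  ]
}}

```text
time: 11.83
ee_pos: [0.4682, 0.1509, 0.0231]
eef_rot: [0.256, 0.967, -0.0, 0.0]
ft_force: [0.5, 0.4, 0.3]
grip_width: -0.001
gripper_force: 0.0
```

```bash
python3 -c "
from h import *;st()"
```

```text
t 11.83 fix mm [-39.3 -31.5] z 23.1 F fix [0.2 0.6 0.3] yaw err 0.0009 tilt [ 0.    -0.001] grip -0.0
```

Call:
{"method": "arm_command", "body": {
  "targets": [
    [[1,-0.4,0,0,0,0,0],[1,-0.2,0,0,0,0,0],[1,-0.2,0,0,0,0,0],[1,-0.2,0,0,0,0,0],[1,-0.1,0,0,0,0,0],[1,0,0,0,0,0,0],[1,0,0,0,0,0,0],[1,0,0,0,0,0,0]]
  ]
}}

```text
time: 12.5
ee_pos: [0.4768, 0.1459, 0.0234]
eef_rot: [0.257, 0.966, 0.0, 0.0]
ft_force: [-0.2, -0.8, 0.5]
grip_width: -0.001
gripper_force: 0.0
```

```bash
python3 -c "
from h import *;st()"
```

```text
t 12.50 fix mm [-29.4 -31.5] z 23.4 F fix [ 0.2 -0.8  0.5] yaw err -0.0 tilt [0. 0.] grip -0.0
```

Call:
{"method": "arm_command", "body": {
  "targets": [
    [[1,-0.1,0,0,0,0,0],[1,-0.1,0,0,0,0,0],[1,-0.1,0,0,0,0,0],[1,-0.1,0,0,0,0,0],[1,-0.1,0,0,0,0,0],[1,0,0,0,0,0,0],[1,0,0,0,0,0,0],[1,0,0,0,0,0,0]]
  ]
}}

```text
time: 13.17
ee_pos: [0.4795, 0.1443, 0.0231]
eef_rot: [0.257, 0.966, 0.0, -0.002]
ft_force: [-7.0, 3.6, 4.1]
grip_width: -0.002
gripper_force: 3.8
```

```bash
python3 -c "
from h import *;st()"
```

```text
t 13.17 fix mm [-26.2 -31.6] z 23.1 F fix [-7.8 -0.4  4.1] yaw err 0.0 tilt [-0.003 -0.001] grip -0.0
```

Call:
{"method": "arm_command", "body": {
  "targets": [
    [[1,-0.1,0,0,0,0,0],[1,-0.1,0,0,0,0,0],[1,0,0,0,0,0,0],[1,0,0,0,0,0,0],[1,0,0,0,0,0,0],[1,0,0,0,0,0,0],[1,0,0,0,0,0,0],[1,0,0,0,0,0,0]]
  ]
}}

```text
time: 13.83
ee_pos: [0.4797, 0.1442, 0.023]
eef_rot: [0.257, 0.966, 0.0, -0.004]
ft_force: [-11.7, 7.7, 9.5]
grip_width: 0.0
gripper_force: 7.4
```

```bash
python3 -c "
from h import *;st()"
```

```text
t 13.83 fix mm [-26.1 -31.6] z 23.0 F fix [-14.    0.8   9.5] yaw err 0.0 tilt [-0.007 -0.001] grip 0.0
```

Next I'll go around again to look, and then press in y at x = 10.

Call:
{"method": "arm_command", "body": {
  "targets": [
    [[1,1,0,0,0,0,0],[1,1.7,0,-0.5,0,0,0],[1,0,-3.3,-0.5,0,0,0],[1,0,-3.4,0,0,0,0],[1,-3,0,0,0,0,0],[1,-3,0,0,0,0,0],[1,0,0,1,0,0,0],[1,0,0,0,0,0,0]]
  ]
}}

```text
time: 14.5
ee_pos: [0.4791, 0.067, 0.0228]
eef_rot: [0.258, 0.966, -0.0, 0.0]
ft_force: [-1.2, -0.4, -0.7]
grip_width: 0.002
gripper_force: 0.0
```

```bash
python3 look.py w9.npz
```

```text
t 14.50 fix mm [ 11.8 -98.9] z 22.8 F fix [-0.9 -0.9 -0.7] yaw err -0.0019 tilt [0.001 0.   ] grip 0.0
w9.npz top z 32.34 26866 board z 18.41
 extents [[-14.9, -94.3], [37.7, 20.5]]
  slope 0.0041 at mid -15.03 resid 0.11
  slope -0.0032 at mid 21.02 resid 1.45
  board -x edge slope 0.0052 at y=-25 -49.09 n 66 resid 0.27
  pin (40, -14) 135 [ 36.2 -19.2] [ 44.2 -11.5]
  pin (10, 24) 127 [ 6.8 18.7] [14.4 26.9]
```

The plate is now square to the board (0.004 against 0.005) and at the right 34.06 mm from the board edge. Now a final straight press in y.

Call:
{"method": "arm_command", "body": {
  "targets": [
    [[1,0,0.8,0,0,0,0],[1,0,0.6,0,0,0,0],[1,0,0.2,0,0,0,0],[1,0,0.1,0,0,0,0],[1,0,0.1,0,0,0,0],[1,0,0.1,0,0,0,0],[1,0,0.1,0,0,0,0],[1,0,0,0,0,0,0]]
  ]
}}

```text
time: 15.22
ee_pos: [0.4869, 0.0838, 0.0234]
eef_rot: [0.256, 0.967, -0.002, -0.001]
ft_force: [-6.3, -9.5, 6.3]
grip_width: -0.001
gripper_force: 6.6
```

```bash
python3 look.py w10.npz
```

```text
t 15.22 fix mm [ 10.1 -80.5] z 23.4 F fix [ -0.8 -11.4   6.3] yaw err 0.0013 tilt [-0.001 -0.004] grip -0.0
w10.npz top z 32.35 24349 board z 18.42
 extents [[-14.9, -87.0], [36.7, 22.5]]
  slope 0.0062 at mid -15.03 resid 0.10
  slope -0.0076 at mid 21.03 resid 1.36
  board -x edge slope 0.0049 at y=-25 -49.11 n 75 resid 0.04
  pin (10, 24) 135 [ 5.8 19.3] [14.4 26.5]
```

Seated: square, on the back pins, and 11 N on the end pin. I'll release and rise, and check the clamp's profile from the first top-view depth.

Call:
{"method": "arm_command", "body": {
  "targets": [
    [[1,0,-1.5,0,0,0,0],[1,0,-1,-1,0,0,0],[1,0,0,-3.5,0,0,0],[1,0,0,-4,0,0,0],[1,0,0,-4,0,0,0],[1,0,0,-4,0,0,0],[1,0,0,-2,0,0,0],[1,0,0,0,0,0,0]]
  ]
}}

```text
time: 15.93
ee_pos: [0.4794, 0.0639, 0.215]
eef_rot: [0.257, 0.967, 0.002, 0.006]
ft_force: [0.9, -0.1, 0.4]
grip_width: -0.002
gripper_force: 0.0
```

```bash
cat >prof.py <<'E'
from h import *;import sys
from bench import bot
def prof(w):
    D=w["depth"];v,u=np.nonzero(D>0)
    d=D[v,u];X=(np.linalg.solve(w["K"],np.array([u*d,v*d,d])).T-w["t"])@w["R"]
    fx=(X[:,:2]-F[:2])@RF*1000;z=X[:,2]*1000
    k=(fx[:,0]>-15)&(fx[:,0]<35)&(z>80)
    for q in range(0,210,8):
        s=k&(fx[:,1]>=q)&(fx[:,1]<q+8)&(z<240)
        if s.sum():print(q,s.sum(),"z %.0f-%.0f x %.0f..%.0f"%(z[s].min(),z[s].max(),fx[s,0].min(),fx[s,0].max()))
if __name__=="__main__":
    st();print("old top");prof(load("top1.npz"));print("wrist");prof(bot.camera("wrist"));print("scene");prof(bot.camera("scene"))
E
python3 prof.py
```

```text
t 15.93 fix mm [  13.5 -101.5] z 215.0 F fix [0.8 0.4 0.4] yaw err 0.0005 tilt [0.01  0.006] grip -0.0
old top
24 29 z 115-127 x 3..19
32 18 z 118-126 x 4..15
40 46 z 108-134 x 1..21
48 40 z 86-133 x 0..21
56 39 z 81-175 x 1..17
64 45 z 120-178 x 2..20
72 26 z 115-176 x 2..17
80 4 z 84-132 x 3..6
wrist
16 33 z 119-124 x 6..16
24 430 z 109-127 x 3..19
32 228 z 115-128 x 4..17
40 790 z 84-132 x 0..22
48 398 z 80-132 x 0..21
56 1188 z 82-177 x 1..20
64 946 z 113-176 x 2..20
72 314 z 90-163 x 2..20
80 181 z 80-125 x 2..15
88 41 z 80-94 x 4..9
scene
40 2 z 82-91 x 3..5
48 8 z 81-88 x 3..22
```

The grip stands at y 56–76, x about 10, with its top at z 177; the holding arm tops out at z 134. I'll move over it, lower the fingers to z 150 on the plate side of the grip, and push +y.

Call:
{"method": "arm_command", "body": {
  "targets": [
    [[1,0.3,3.2,0,0,0,0],[1,0,3.2,0,0,0,0],[1,0,3.2,0,0,0,0],[1,0,3.2,0,0,0,0],[1,0,0,0,0,0,0],[1,0,0,3.2,0,0,0],[1,0,0,3.2,0,0,0],[1,0,0,0,0,0,0]]
  ]
}}

```text
time: 16.7
ee_pos: [0.5305, 0.1753, 0.1353]
eef_rot: [0.256, 0.967, -0.003, -0.007]
ft_force: [-1.6, -1.0, -1.2]
grip_width: -0.001
gripper_force: 0.0
```

```bash
python3 -c "
from h import *;st()"
```

```text
t 16.70 fix mm [ 2.6 20.6] z 135.3 F fix [-0.9 -1.6 -1.2] yaw err 0.0006 tilt [-0.012 -0.01 ] grip -0.0
```

Call:
{"method": "arm_command", "body": {
  "targets": [
    [[1,0,0,-1.7,0,0,0],[1,-0.6,0,0,0,0,0],[1,0,0.6,0,0,0,0],[1,0,0.6,0,0,0,0],[1,0,0.6,0,0,0,0],[1,0,0.6,0,0,0,0],[1,0,0,0,0,0,0],[1,0,0,0,0,0,0]]
  ]
}}

```text
time: 17.37
ee_pos: [0.5538, 0.1946, 0.1611]
eef_rot: [0.256, 0.967, -0.0, -0.0]
ft_force: [-0.2, 0.3, 0.5]
grip_width: -0.001
gripper_force: 0.0
```

```bash
python3 -c "
from h import *;st()"
```

```text
t 17.37 fix mm [13.3 48.9] z 161.1 F fix [-0.4  0.2  0.5] yaw err 0.0007 tilt [-0. -0.] grip -0.0
```

Call:
{"method": "arm_command", "body": {
  "targets": [
    [[1,0.25,0,0.8,0,0,0],[1,0,0.7,0,0,0,0],[1,0,0.7,0,0,0,0],[1,0,0.7,0,0,0,0],[1,0,0.7,0,0,0,0],[1,0,0.7,0,0,0,0],[1,0,0.7,0,0,0,0],[1,0,0.7,0,0,0,0]]
  ]
}}

```text
time: 18.03
ee_pos: [0.5763, 0.2386, 0.1531]
eef_rot: [0.257, 0.967, -0.0, -0.0]
ft_force: [-0.6, -1.0, -0.6]
grip_width: 0.0
gripper_force: 0.5
```

```bash
python3 -c "
from h import *;st()"
```

```text
t 18.03 fix mm [10.9 98.3] z 153.1 F fix [-0.1 -1.1 -0.6] yaw err 0.0002 tilt [-0. -0.] grip 0.0
```

Call:
{"method": "arm_command", "body": {
  "targets": [
    [[1,0,0.7,0,0,0,0],[1,0,0.7,0,0,0,0],[1,0,0,0,0,0,0],[1,0,0,0,0,0,0],[1,0,0,0,0,0,0],[1,0,0,0,0,0,0],[1,0,0,0,0,0,0],[1,0,0,0,0,0,0]]
  ]
}}

```text
time: 18.7
ee_pos: [0.5829, 0.2498, 0.1535]
eef_rot: [0.257, 0.966, 0.0, 0.0]
ft_force: [-0.2, 0.5, -0.5]
grip_width: -0.001
gripper_force: 0.0
```

```bash
python3 prof.py | grep -v -A30 "old top" | head -3; python3 - <<'E'
from h import *;from prof import prof
from bench import bot;import cv2
c=bot.camera("scene");prof(c);print('top');t=bot.camera("top");prof(t)
a=cv2.resize(c["pixels"][150:320,200:370,::-1],(510,510),interpolation=cv2.INTER_CUBIC);cv2.imwrite("pics/p6.png",a)
E
```

```text
t 18.70 fix mm [ 11.1 111.3] z 153.5 F fix [-0.4  0.3 -0.5] yaw err -0.0003 tilt [0. 0.] grip -0.0
old top
24 29 z 115-127 x 3..19
48 24 z 231-240 x 2..25
56 24 z 82-232 x 3..25
64 19 z 80-223 x 3..25
72 18 z 81-239 x 2..25
80 39 z 81-240 x 1..23
88 51 z 83-240 x -3..29
96 89 z 90-229 x -3..31
104 64 z 98-225 x 1..25
112 38 z 109-222 x 2..23
120 36 z 117-134 x 7..22
128 19 z 126-137 x 5..22
136 3 z 128-132 x 5..22
top
48 1 z 238-238 x -1..-1
56 1 z 80-80 x 9..9
64 13 z 80-240 x -1..23
72 10 z 80-228 x 9..23
80 15 z 82-221 x 4..23
88 18 z 81-92 x 6..16
96 4 z 87-99 x 9..10
104 1 z 83-83 x 9..9
```

View pics/p6.png

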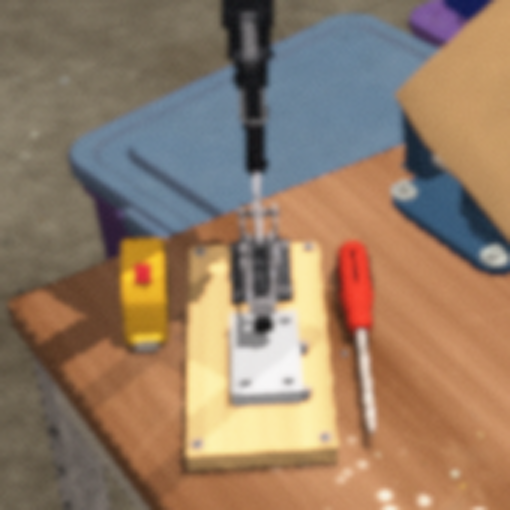

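The scene view shows the arm level over the plate, with the pad (263,322) resting on it and the handle fallen to about 40°. I'll rise, move over the grip near its tip, and press down along its arc.

Call:
{"method": "arm_command", "body": {
  "targets": [
    [[1,0,0,-2.5,0,0,0],[1,0,1.5,0,0,0,0],[1,0,1.5,0,0,0,0],[1,0,1.5,0,0,0,0],[1,0,0,0.7,0,0,0],[1,0,0,0.7,0,0,0],[1,0,0,0.7,0,0,0],[1,0,0,0.5,0,0,0]]
  ]
}}

```text
time: 19.57
ee_pos: [0.6041, 0.2881, 0.1503]
eef_rot: [0.257, 0.966, -0.001, -0.001]
ft_force: [-0.1, 0.2, -0.7]
grip_width: -0.0
gripper_force: 0.0
```

```bash
python3 -c "
from h import *;st()"
```

```text
t 19.57 fix mm [ 10.5 155.1] z 150.3 F fix [-0.2  0.2 -0.7] yaw err -0.0003 tilt [-0.002 -0.002] grip -0.0
```

Call:
{"method": "arm_command", "body": {
  "targets": [
    [[1,0,0.1,0.5,0,0,0],[1,0,0.1,0.4,0,0,0],[1,0,0.1,0.4,0,0,0],[1,0,0.1,0.4,0,0,0],[1,0,0,0,0,0,0],[1,0,0,0,0,0,0],[1,0,0,0,0,0,0],[1,0,0,0,0,0,0]]
  ]
}}

```text
time: 20.23
ee_pos: [0.6075, 0.2927, 0.1358]
eef_rot: [0.257, 0.966, 0.0, 0.0]
ft_force: [0.3, -0.3, -1.1]
grip_width: 0.001
gripper_force: 0.0
```

```bash
python3 - <<'E'
from h import *;st();from prof import prof
from bench import bot;prof(bot.camera("scene"))
E
```

```text
t 20.23 fix mm [ 11.2 160.7] z 135.8 F fix [ 0.4 -0.1 -1.1] yaw err 0.0001 tilt [0.001 0.001] grip 0.0
72 1 z 82-82 x 16..16
80 6 z 81-82 x 9..16
88 7 z 81-85 x 11..14
96 72 z 83-232 x 2..26
104 56 z 93-235 x 2..27
112 77 z 89-240 x 3..24
120 55 z 102-239 x 3..24
128 57 z 107-231 x 1..26
136 87 z 112-240 x -6..33
144 121 z 117-239 x -6..30
152 64 z 120-215 x 1..27
160 12 z 129-238 x -6..32
168 9 z 234-239 x -5..32
```

Call:
{"method": "arm_command", "body": {
  "targets": [
    [[1,0,0,0.4,0,0,0],[1,0,0,0.3,0,0,0],[1,0,0,0.3,0,0,0],[1,0,0,0.3,0,0,0],[1,0,0.1,0.3,0,0,0],[1,0,0.1,0.3,0,0,0],[1,0,0,0,0,0,0],[1,0,0,0,0,0,0]]
  ]
}}

```text
time: 20.95
ee_pos: [0.6076, 0.2941, 0.1154]
eef_rot: [0.257, 0.966, -0.001, -0.001]
ft_force: [1.0, -0.3, 1.3]
grip_width: -0.004
gripper_force: 0.2
```

```bash
python3 - <<'E'
from h import *;st();from prof import prof
from bench import bot;prof(bot.camera("scene"))
E
```

```text
t 20.95 fix mm [ 10.6 162. ] z 115.4 F fix [1.  0.2 1.3] yaw err 0.0001 tilt [-0.001 -0.002] grip -0.0
96 51 z 81-213 x 1..24
104 62 z 81-216 x 1..26
112 75 z 80-232 x 2..23
120 112 z 88-240 x 2..23
128 62 z 93-239 x 2..26
136 66 z 96-222 x -5..32
144 127 z 99-225 x -4..33
152 73 z 103-191 x 1..26
160 15 z 107-222 x -4..31
168 20 z 159-222 x -6..31
176 1 z 189-189 x 2..2
192 1 z 182-182 x 2..2
```

Call:
{"method": "arm_command", "body": {
  "targets": [
    [[1,0,0.1,0.3,0,0,0],[1,0,0.1,0.3,0,0,0],[1,0,0.1,0.3,0,0,0],[1,0,0,0.3,0,0,0],[1,0,0,0.2,0,0,0],[1,0,0,0,0,0,0],[1,0,0,0,0,0,0],[1,0,0,0,0,0,0]]
  ]
}}

```text
time: 21.67
ee_pos: [0.6097, 0.2969, 0.1024]
eef_rot: [0.257, 0.966, 0.0, 0.0]
ft_force: [-0.2, -0.4, 0.7]
grip_width: -0.001
gripper_force: 0.0
```

```bash
python3 - <<'E'
from h import *;st();from prof import prof
from bench import bot;prof(bot.camera("scene"))
E
```

```text
t 21.67 fix mm [ 11.1 165.5] z 102.4 F fix [ 0.  -0.4  0.7] yaw err -0.0 tilt [0. 0.] grip -0.0
96 16 z 189-195 x 5..25
104 58 z 179-201 x 0..26
112 48 z 81-207 x 2..25
120 113 z 81-240 x 1..25
128 134 z 81-240 x -11..35
136 54 z 82-240 x -15..32
144 135 z 83-212 x -5..32
152 79 z 86-210 x -2..33
160 25 z 88-171 x 3..25
168 28 z 93-209 x -5..33
176 1 z 200-200 x -3..-3
```

There's no force now, so it has probably snapped through. I'll give one more small press as a check, then rise clear and look.

Call:
{"method": "arm_command", "body": {
  "targets": [
    [[1,0,0,0.3,0,0,0],[1,0,0,0.3,0,0,0],[1,0,0,0.3,0,0,0],[1,0,0,0,0,0,0],[1,0,0,0,0,0,0],[1,0,0,0,0,0,0],[1,0,0,0,0,0,0],[1,0,0,0,0,0,0]]
  ]
}}

```text
time: 22.38
ee_pos: [0.6101, 0.2972, 0.0941]
eef_rot: [0.257, 0.966, 0.0, 0.0]
ft_force: [-1.3, 0.3, 4.4]
grip_width: -0.001
gripper_force: 2.7
```

Call:
{"method": "arm_command", "body": {
  "targets": [
    [[1,0,0,-2,0,0,0],[1,0,0,-4,0,0,0],[1,0,0,-4,0,0,0],[1,4,0,-2,0,0,0],[1,4,0,0,0,0,0],[1,4,0,0,0,0,0],[1,4,0,0,0,0,0],[1,4,0,0,0,0,0]]
  ]
}}

```text
time: 23.05
ee_pos: [0.4367, 0.3951, 0.2116]
eef_rot: [0.257, 0.966, -0.0, -0.0]
ft_force: [0.6, 0.8, 0.6]
grip_width: -0.0
gripper_force: 0.0
```

```bash
python3 - <<'E'
from h import *;st();from prof import prof
from bench import bot;import cv2
c=bot.camera("scene");prof(c);t=bot.camera("top");print("top");prof(t);np.savez("topf.npz",**t)
a=cv2.resize(c["pixels"][170:320,200:350,::-1],(400,400),interpolation=cv2.INTER_CUBIC)
b=cv2.resize(t["pixels"][190:305,205:340,::-1],(400,341),interpolation=cv2.INTER_CUBIC)
cv2.imwrite("pics/p7.png",np.hstack([a,np.vstack([b,np.zeros((59,400,3),np.uint8)])]))
E
```

```text
t 23.05 fix mm [-187.9  164.9] z 211.6 F fix [0.1 1.  0.6] yaw err -0.0007 tilt [-0. -0.] grip -0.0
104 2 z 81-82 x 14..14
112 9 z 80-83 x 7..20
120 13 z 80-88 x 8..20
128 14 z 82-88 x 8..20
136 19 z 81-89 x 5..21
144 18 z 84-96 x 6..21
152 16 z 85-95 x 6..21
160 19 z 88-96 x 6..22
168 10 z 90-98 x 7..22
top
112 6 z 80-83 x 10..15
120 24 z 80-86 x 3..19
128 28 z 80-87 x 3..19
136 30 z 81-89 x 4..19
144 32 z 81-91 x 3..20
152 33 z 83-94 x 3..19
160 36 z 82-98 x 3..20
168 33 z 87-97 x 2..20
176 8 z 91-96 x 6..17
```

View pics/p7.png

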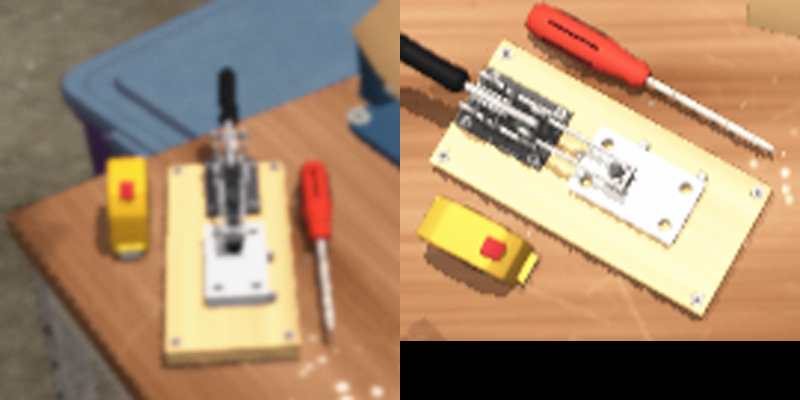

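Both views show the handle down, its axis about 88 mm up at y 170 as expected when shut. The pad is on the plate at (620,178), and nothing else has moved. One numeric check of the plate, and then I'll hand in.

```bash
python3 m.py topf.npz top1.npz
```

```text
topf.npz top z 31.83 777 board z 17.91
 extents [[-14.8, -68.1], [41.8, 21.8]]
  slope -0.0020 at mid -13.79 resid 0.73
  slope -0.0835 at mid 20.33 resid 4.79
  board -x edge slope 0.0055 at y=-25 -47.89 n 29 resid 0.34
  pin (40, -14) 9 [ 34.9 -16.5] [43.9 -9.8]
top1.npz top z 31.82 885 board z 17.94
 extents [[-22.4, -91.6], [40.3, 23.8]]
  slope 0.0209 at mid -20.94 resid 0.78
  slope -0.0198 at mid -3.45 resid 1.13
  board -x edge slope 0.0045 at y=-25 -47.97 n 35 resid 0.35
  pin (10, 24) 9 [ 7.2 22.2] [13.4 28.7]
```

```bash
python3 -c "
from bench import bot;print(bot.close_job())"
```

```text
the job is handed in; nothing more can be done
None
```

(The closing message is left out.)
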